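# Fasten the die case

### The job

The cover of the green die case is shut but not fastened. Press its brass wing stud down and turn it a quarter turn clockwise (seen from above) until it springs back up a little into its catch, then let go of it. Leave the stud of the grey case alone.

Things in the scene. Friction and masses are not known exactly. Their poses are not given: they have to be found in the camera images.
- green_stud (a point): Green case (fixed, 60 mm high): centre of the brass wing on the stud in mid-cover. Wing: upright slotted bar 46 mm long (along x), 14 wide, 28 high (z up), this point half-way up, 93 mm above the cart top at start. Pinch its 14 mm width. Its 44 mm round flange (top 14 mm below this point) moves with it. It starts along the case's short side; when caught it points at the two white marks.
- green_stud_press (a joint): How far that stud is pressed down, m: 0 at the start (fully up), 0.014 at its stop. A spring lifts it: about 5 N at 0, 10 N at the stop. It turns only while pressed 0.009 or more. Let up when turned, it rises to 0.006 and is caught (it cannot turn back); let up when turned too little, it stays at 0.009, uncaught.
- green_stud_turn (a joint): Turn of that stud, rad, growing clockwise seen from above: 0 at the start; the catch takes it anywhere from about 1.3 to the stop at 1.745. Turning it is light (0.02 N m).
- grey_stud_press (a joint): The same depth, m, for the like stud on the grey case of equal size, which also stands unfastened (0) on the other side of the cart top and is to be left alone.
There are look-alikes about, which are no part of the job. What is shaped like the part that bears grey_stud_press but blue or orange is not meant.

How it is judged:
On the way:
1. the green case's stud is pressed down (value of joint green_stud_press above 0.0085 m), for 0.05 s.
At the end, for the whole second after the job is handed in: The green case's stud is turned a quarter turn (at least 1.2 rad) and has sprung up into its catch (pressed depth between 4 and 7.5 mm), and the grey case's stud is up (less than 4 mm down) (value of joint green_stud_turn above 1.2 rad and value of joint green_stud_press between 0.004 and 0.0075 m and value of joint grey_stud_press below 0.004 m); the robot touches nothing.
It fails at once if the grey case's stud is pressed down (value of joint grey_stud_press above 0.005 m).
It fails at once if the green case's stud is forced round without being pressed down (value of joint green_stud_turn between 0.4 and 1.1 rad and value of joint green_stud_press below 0.0065 m).
It also fails if it takes over 35 s, if anything falls off the work surface, if the arm or the gripper's body presses on something with over 40 N, if the wrist force passes 120 N, or if a joint passes its speed limit or range.

### The arm

A 7-joint arm with a two-finger parallel gripper is mounted at the origin on the work surface. World frame = base frame: x ahead of the robot, y to its left, z up, the work surface at z = 0. Lengths are in m, angles in rad, forces in N, time in s.
With the tool pointing down it reaches from about 0.425 to 0.925 m from the base axis. Payload 6.8 kg.
Tool frame: the origin (TCP) lies midway between the tips of the shut fingers; the grasp point (between the pads) lies 19 mm behind it; z points along the fingers, y is the line along which they close (so a half turn about z gives the same grasp; the last joint's range is limited). The gripper opens to 85 mm and grips with 20 to 120 N. Pads are 22 mm wide; open, the fingers measure 114 mm over their backs; the gripper's body (76 mm by 85 mm) begins 54 mm behind the grasp point. The pads swing forward as they close: fully open they stand 13 mm farther back than shut.
Start: joints at [1.096, 0.477, 0.022, 1.555, -0.011, 1.109, -0.083], TCP at [0.242, -0.63, 0.193] pointing down, gripper open.
Joint ranges: [-2.96, 2.96], [-0.34, 2.1], [-1.41, 1.46], [0.24, 2.44], [-1.37, 4.51], [0.17, 1.92], [-2.96, 2.96]. Speed limits (rad/s): [2.39, 2.39, 3.14, 3.14, 3.14, 3.14, 3.14].

### API

Orientations are given as a rotation vector (axis times angle).
In Python, from bench import r gives the robot as it stands. The module is installed in compiled form; this text tells all that it offers.
- The arm moves only by the tool apply_moves, never from a script. Its argument "rows" is a list of rows, each a list of 6 numbers: the shift along the tool's x, y, z scaled (see below), then the turn, a rotation vector about the tool's x, y, z scaled (see below). A call has 1 to 5 rows; each row is the pose to reach, as a shift and turn from the pose commanded when the call began, along the tool's axes at that moment; what a row does not reach only later rows make up. The controller multiplies each number of a shift by 0.25 m and each number of a turn by 90 degrees. A row lasts 1/8 s, in which the tool goes at most 62.5 mm and 10.7 degrees, less where a joint would pass 70% of its speed; a pose out of reach is approached as far as the arm can. A call with a number of a shift or a turn outside -1 to 1 is refused whole. A call with a gripper value outside its range is refused whole. "claw" is the opening, from 0 (shut) to 1 (fully open), set as the call begins (left out, the last holds). The fingers move at their own pace and stop on an object; "newtons" is the grip in N (left out, the last holds). Time passes only in rows, so rows that repeat a pose let the fingers close. It gives the time, the measured TCP pose, the force, the opening and the grip force at its end, in the units of the state.
- r.get_obs(): the state, without advancing time (a new reading comes with each control period).
- r.grab_frame(name): name is "side" or "top"; returns a dict with "pixels" (384x512x3 uint8, red, green, blue), "intrinsics" (3x3 intrinsics, pixels), "dist" ([k1, k2, p1, p2, k3] as OpenCV has them; the pictures are not rectified), "eye" and "attitude" of the camera in the world. Camera axes: x right, y up, looking along -z (the intrinsics and any distortion apply to the point x, -y, -z); pixel columns grow to the right and rows downward; lengths in m; the calibration is good to about 2 mm. A picture is of the moment at which its call begins. There is no depth.
- r.hand_in(): hands the job in; it is judged then, once.
Trained networks look in a picture, given as the dict that the camera call returned (one of the last four; its "shot" number tells which), for a name from the list of things; names that differ only in an ending like _2 or _b are one class to them, and where a whole thing is asked for, a point or a joint stands for the part that bears it (a point fixed in the world has none). Each returns a list of dicts, best first, with "conf" (0 to 1); they miss things now and then, are a little off and sometimes report something else, mostly with a low value. They report only what shows in the picture. A call takes as long as a camera call. They do not tell look-alikes from the thing itself.
- r.search_frame(picture, thing): "rect" ([left, top, width, height] in pixels, round what is visible of it).
- r.outline_of(picture, thing): "pixels" (384x512 bool, what is visible of it) and "rect" ([left, top, width, height] in pixels, round what is visible of it).
- r.landmark_of(picture, thing): "point" ([column, row] in pixels: a listed point, or the origin of a listed thing).
The state is a dict: "clock": time; "joints": joint angles; "qvel": joint speeds; "tau": joint torques, N m; "tcp_pos": TCP position; "orientation": TCP orientation; "contact_force": force on the tool from outside, world axes, zero at the start; "moment": the same for the moment, N m; "grip_width": finger opening in m; "gripper_force": force on a finger pad.
Only numpy, scipy, OpenCV 4.12 (cv2) and the standard library are available. Lean on these libraries where they do the work, as an engineer would, in place of code of your own. Each camera call takes 0.05 s, during which the arm holds its last target. There are 200 camera calls.

## Working session

There is one attempt and no reset: what is moved stays moved. The work goes in short steps, Python scripts to look and compute and a tool call to move; the robot and the scene stay as the last step left them, time stands still between calls to the robot, and variables do not carry over. Pictures are saved under pics/ and viewed, at most 10 in all, crops included, and the job is handed in when it is done.

Besides the shell and the picture viewer there is one more tool, called after "Request:" in YAML: its name, and indented under it one key for each argument. apply_moves: Moves the arm, as the interface text tells. Its arguments: {"type":"object","properties":{"rows":{"type":"array","items":{"type":"array","items":{"type":"number"}}},"claw":{"type":"number"},"newtons":{"type":"number"}},"required":["rows"]}

```bash
mkdir -p pics; cat > h.py <<'E'
import numpy as np, cv2
from scipy.spatial.transform import Rotation as R
from bench import r
def att(p):
    a=np.array(p["attitude"],float)
    return a if a.shape==(3,3) else R.from_rotvec(a).as_matrix() if a.size==3 else R.from_quat(a).as_matrix()
def ray(p,uv):
    n=cv2.undistortPoints(np.array([[uv]],float),np.array(p["intrinsics"]),np.array(p["dist"]))[0,0]
    d=att(p)@np.array([n[0],-n[1],-1.]); return np.array(p["eye"]),d/np.linalg.norm(d)
def tri(rs):
    A=sum(np.eye(3)-np.outer(d,d) for e,d in rs); b=sum((np.eye(3)-np.outer(d,d))@e for e,d in rs)
    x=np.linalg.solve(A,b); return x,[np.linalg.norm(np.cross(x-e,d)) for e,d in rs]
def atz(p,uv,z):
    e,d=ray(p,uv); return e+d*(z-e[2])/d[2]
E
python3 - <<'E'
from h import *
for n in("side","top"):
    p=r.grab_frame(n); cv2.imwrite(f"pics/{n}0.png",p["pixels"][:,:,::-1])
    print(n,p["eye"],p["attitude"])
    for t in("green_stud","grey_stud_press"):
        print(t,r.landmark_of(p,t)[:4] if t=="green_stud" else "",[(d["rect"],round(d["conf"],2)) for d in r.search_frame(p,t)][:5])
o=r.get_obs();print(o)
E
```

```text
side [0.0417218  0.52967247 0.50476481] [ 0.42592714 -1.25850693 -2.19096839]
green_stud [{'point': [281.4, 162.5], 'conf': 0.54}] [([272.2, 154.1, 22.8, 18.8], 0.66)]
grey_stud_press  [([184.0, 302.0, 32.2, 37.3], 0.92), ([174.6, 201.1, 21.4, 25.7], 0.69), ([283.9, 207.3, 22.8, 22.7], 0.68)]
top [ 0.30852713 -0.02340869  0.96687268] [ 0.14555617 -0.11676506 -1.5950207 ]
green_stud [{'point': [329.3, 162.5], 'conf': 0.67}] [([318.7, 152.3, 19.2, 22.7], 0.81)]
grey_stud_press  [([93.9, 247.0, 21.6, 24.5], 0.82), ([235.5, 230.7, 15.3, 18.9], 0.67), ([174.8, 145.1, 21.5, 23.2], 0.54)]
{'clock': 0.4, 'joints': array([ 1.09588573,  0.47712399,  0.02238796,  1.55553306, -0.01147921,
        1.10926025, -0.0831102 ]), 'qvel': array([ 1.38368365e-03,  1.81916689e-05,  1.12199931e-03, -2.11354354e-03,
       -5.53192139e-04,  1.92402515e-04, -1.59209335e-04]), 'tau': array([-2.03840376e-03, -5.95634723e+01,  1.60367243e+00, -2.81123596e+01,
        1.23426842e-02,  3.97909636e-03,  3.16278289e-06]), 'tcp_pos': array([ 0.24206272, -0.63004363,  0.19246819]), 'orientation': array([-3.08872144e+00, -5.72905944e-01,  8.62329380e-05]), 'contact_force': array([0.1626157 , 0.23296893, 0.37247068]), 'moment': array([ 0.00752185,  0.0037781 , -0.06850713]), 'gripper_force': 0.0, 'grip_width': 0.08526077373192123}
```

View pics/side0.png

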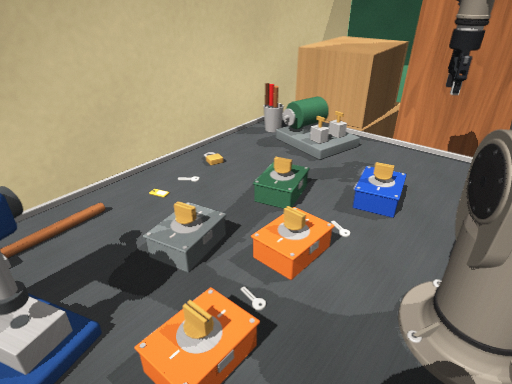

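View pics/top0.png

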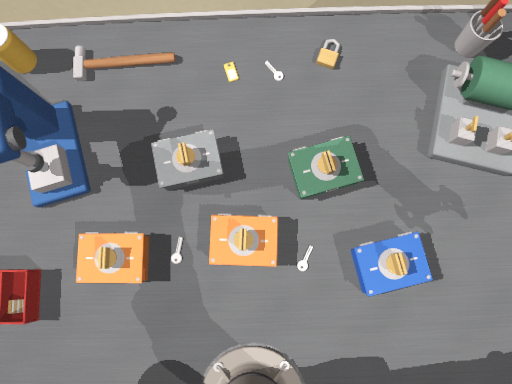

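Side view: green case with its stud near (283,163), grey at (185,213). Top view: green stud at (328,163), white marks at about (306,171) and (346,161); grey at (185,156). The detections agree with both pictures.

```bash
python3 - <<'E'
from h import *
s=r.grab_frame("side");t=r.grab_frame("top")
ps=r.landmark_of(s,"green_stud");pt=r.landmark_of(t,"green_stud")
print(ps,pt)
x,e=tri([ray(s,ps[0]["point"]),ray(t,pt[0]["point"])]);print(x,e)
# case colour
img=np.ascontiguousarray(t["pixels"]);hsv=cv2.cvtColor(img,cv2.COLOR_RGB2HSV)
roi=np.zeros(img.shape[:2],np.uint8);roi[125:205,275:375]=1
m=cv2.inRange(hsv,(50,70,25),(90,255,255))*roi
c=max(cv2.findContours(m,cv2.RETR_EXTERNAL,2)[0],key=cv2.contourArea);print(cv2.minAreaRect(c))
w=cv2.inRange(hsv,(0,0,170),(180,60,255))*roi
n,l,st,ce=cv2.connectedComponentsWithStats(w)
for i in range(1,n):
    if st[i,4]>=5: print(st[i],ce[i],atz(t,ce[i],x[2]-.093+.06))
y=cv2.inRange(hsv,(12,110,90),(30,255,255))*roi
q=np.argwhere(y)[:,::-1]; wp=np.array([atz(t,a,x[2]+.014)[:2] for a in q]);u,sv,v=np.linalg.svd(wp-wp.mean(0));print("wing",len(q),wp.mean(0),v[0],np.degrees(np.arctan2(v[0,1],v[0,0])))
cv2.imwrite("pics/crop1.png",cv2.resize(img[120:210,270:380,::-1],None,fx=6,fy=6,interpolation=cv2.INTER_CUBIC))
E
```

```text
[{'point': [278.9, 163.8], 'conf': 0.49}] [{'point': [329.2, 159.8], 'conf': 0.88}]
[ 0.5268556  -0.18455675  0.08692935] [np.float64(0.002697446062333363), np.float64(0.00269744606233327)]
((324.89825439453125, 166.83380126953125), (47.90825653076172, 67.44625854492188), 74.47589111328125)
[331 138   7   3  10] [334.1 138.9] [ 0.58224892 -0.20643022  0.05392935]
[346 138   4   3  10] [347.2 139. ] [ 0.58110256 -0.23694053  0.05392935]
[299 147   6   3   8] [301.375 147.75 ] [ 0.56326509 -0.12921849  0.05392935]
[291 153   4   4  11] [292.18181818 154.18181818] [ 0.54854717 -0.10722561  0.05392935]
[311 152  26  29 261] [319.46360153 169.12260536] [ 0.5112602  -0.16829802  0.05392935]
[330 152   6   4  13] [332.23076923 153.92307692] [ 0.54634032 -0.19983474  0.05392935]
[345 159   4   3  10] [346.3 159.8] [ 0.53140803 -0.23144952  0.05392935]
[303 169   8   4  20] [306.3 170.7] [ 0.50846996 -0.13788686  0.05392935]
[358 176   4   3  11] [359.36363636 176.90909091] [ 0.49028082 -0.25871946  0.05392935]
[302 191   4   4  14] [303.5        192.28571429] [ 0.45844159 -0.12902728  0.05392935]
wing 254 [ 0.5132014  -0.17713021] [-0.98697075 -0.16089975] -170.74087512853959
```

View pics/crop1.png

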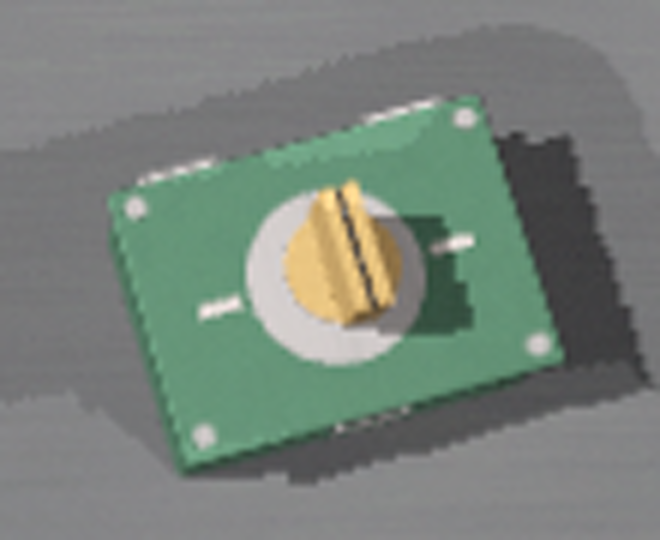

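Crop shows the green wing's slot running along the case's short side, with its top centre at about (330,161) full-frame. The white marks are at (306.3,170.7) and (346.3,159.8). The marks and screws put the stud axis at about (0.518,-0.182), which agrees with the triangulated point within about 9 mm, and the wing at a yaw of 13.9°.

Request:
apply_moves:
  rows:
    - [0.2, -0.15, 0, 0, 0, 0]
    - [0.4, -0.31, 0, 0, 0, 0]
    - [0.6, -0.46, 0, 0, 0, 0]
    - [0.8, -0.61, 0, 0, 0, 0]
    - [0.84, -0.64, 0, 0, 0, 0]
  claw: 0.6
  newtons: 60

```text
clock: 1.23
tcp_pos: [0.384, -0.401, 0.193]
orientation: [-3.086, -0.584, -0.003]
contact_force: [-0.2, -0.9, -0.4]
grip_width: 0.0514
gripper_force: 0.0
```

Request:
apply_moves:
  rows:
    - [0.2, -0.15, 0, 0, 0, 0.02]
    - [0.4, -0.31, 0, 0, 0, 0.04]
    - [0.6, -0.46, 0, 0, 0, 0.06]
    - [0.83, -0.64, 0, 0, 0, 0.079]
    - [0.83, -0.64, 0, 0, 0, 0.079]

```text
clock: 1.85
tcp_pos: [0.5194, -0.1775, 0.1929]
orientation: [-3.116, -0.39, -0.003]
contact_force: [-0.4, -1.2, 0.2]
grip_width: 0.0514
gripper_force: 0.0
```

```bash
python3 - <<'E'
from h import *
o=r.get_obs();print(o["clock"],o["joints"].round(3),o["tcp_pos"],o["orientation"],o["grip_width"],o["contact_force"])
s=r.grab_frame("side");t=r.grab_frame("top")
for z in(.06,):
    S=np.mean([atz(t,c,z) for c in [(292.2,154.2),(347.2,139.),(359.4,176.9),(303.5,192.3)]],0)
    M=(atz(t,(346.3,159.8),z)+atz(t,(306.3,170.7),z))/2; print("centre",S,M)
print("slot top",atz(t,(330.3,161.2),.107), "side z", atz(s,(281,163),.093))
a,b=[atz(t,c,.107) for c in((327.5,150.8),(333.3,171.7))];print(a,b,np.degrees(np.arctan2(*(a-b)[1::-1])))
k=np.hstack([s["pixels"][60:260,180:380],t["pixels"][80:280,230:430]])[:,:,::-1]
cv2.imwrite("pics/c2.png",cv2.resize(k,None,fx=2,fy=2))
E
```

```text
1.85 [ 0.379  0.279 -0.196  1.849  0.061  1.018 -1.163] [ 0.51942027 -0.17748593  0.19289329] [-3.11615315e+00 -3.89843532e-01 -2.65987005e-03] 0.05142534392372217 [-0.38073927 -1.18863073  0.16318786]
centre [ 0.51817493 -0.18194783  0.06      ] [ 0.5185332  -0.18359589  0.06      ]
slot top [ 0.51636749 -0.18438295  0.107     ] side z [ 0.52087853 -0.18090906  0.093     ]
[ 0.53984353 -0.17969322  0.107     ] [ 0.49287526 -0.18946226  0.107     ] 11.74956917109371
```

View pics/c2.png

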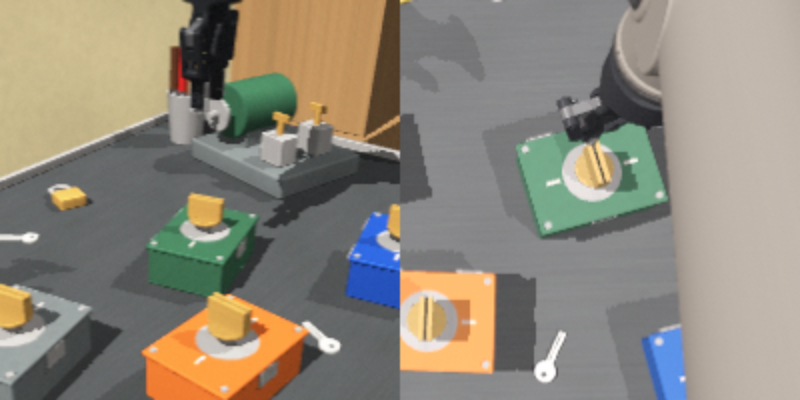

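Side shows the open fingers above the green stud. Top shows the fingers just up-image of the wing at crop (595,160), which is the expected parallax. Commanded pose is within 2 mm of the axis, so I'm going down.

Request:
apply_moves:
  rows:
    - [0.002, 0.004, 0.1, 0, 0, 0]
    - [0.002, 0.004, 0.2, 0, 0, 0]
    - [0.002, 0.004, 0.27, 0, 0, 0]
    - [0.002, 0.004, 0.27, 0, 0, 0]
    - [0.002, 0.004, 0.27, 0, 0, 0]

```text
clock: 2.58
tcp_pos: [0.5182, -0.1833, 0.1259]
orientation: [3.118, 0.379, 0.002]
contact_force: [0.4, -0.4, 0.3]
grip_width: 0.0513
gripper_force: 0.0
```

```bash
python3 - <<'E'
from h import *
o=r.get_obs();print(o["joints"].round(3),o["tcp_pos"],o["orientation"],o["contact_force"])
s=r.grab_frame("side");t=r.grab_frame("top")
k=np.hstack([s["pixels"][110:210,230:330],t["pixels"][110:210,280:380]])[:,:,::-1]
cv2.imwrite("pics/c3.png",cv2.resize(k,None,fx=4,fy=4,interpolation=cv2.INTER_CUBIC))
E
```

```text
[ 0.378  0.356 -0.187  1.914  0.085  0.878 -1.18 ] [ 0.51818152 -0.18332621  0.12585337] [3.11803639e+00 3.78761719e-01 1.54253259e-03] [ 0.42772561 -0.36408666  0.31716033]
```

View pics/c3.png

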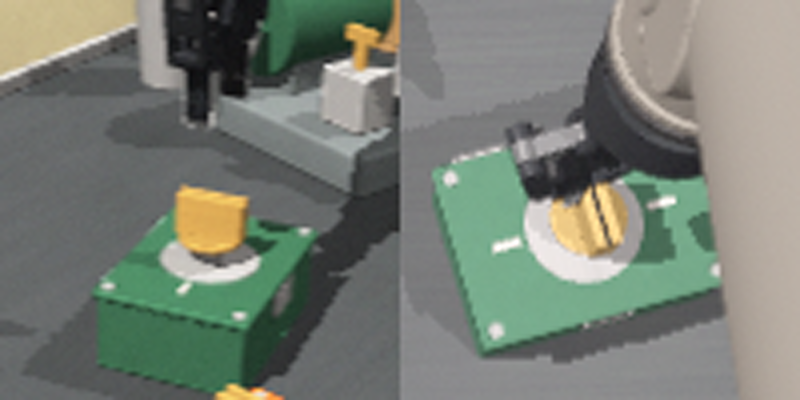

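```bash
python3 - <<'E'
from h import *
o=r.get_obs()
for n,o0 in(("side",(230,110)),("top",(280,110))):
    p=r.grab_frame(n);A=att(p)
    def pr(X):
        c=A.T@(np.array(X)-p["eye"]); return (cv2.projectPoints(np.array([[c[0],-c[1],-c[2]]]),np.zeros(3),np.zeros(3),np.array(p["intrinsics"]),np.array(p["dist"]))[0].ravel()-o0)*4+(400 if n=="top" else 0)
    T=R.from_rotvec(o["orientation"]).as_matrix();x=o["tcp_pos"]
    print(n,"tcp",pr(x),"tips",[pr(x+T@np.array([0,s*.026,-.008])).round() for s in(-1,1)])
    for q in((.518,-.183,.107),(.518,-.183,.079)): print(q,pr(q))
    a=np.radians(13.9);print([pr((.518+s*.023*np.cos(a),-.183+s*.023*np.sin(a),.107)).round() for s in(-1,1)])
E
```

```text
side tcp [210.71166134 166.66255215] tips [array([197., 170.]), array([225., 141.])]
(0.518, -0.183, 0.107) [210.16785703 193.16956078]
(0.518, -0.183, 0.079) [208.43616817 230.79355922]
[array([243., 199.]), array([178., 187.])]
top tcp [604.41253445 592.35515905] tips [array([560., 602.]), array([654., 576.])]
(0.518, -0.183, 0.107) [598.47596035 601.95127498]
(0.518, -0.183, 0.079) [589.94477172 614.0631975 ]
[array([611., 642.]), array([586., 562.])]
```

```bash
python3 - <<'E'
from h import *
p=r.grab_frame("side");A=att(p)
def pr(X):
    c=A.T@(np.array(X)-p["eye"]); return cv2.projectPoints(np.array([[c[0],-c[1],-c[2]]]),np.zeros(3),np.zeros(3),np.array(p["intrinsics"]),np.array(p["dist"]))[0].ravel().round(1)
print(pr([.242,-.63,.193]),pr([.242,-.63,.206]), [pr(np.array([.242,-.63,.206])+s*.043*np.array([.3584,-.9336,0])) for s in(-1,1)])
i0=cv2.imread("pics/side0.png")[0:120,400:512]
i1=p["pixels"][80:200,228:340,::-1]
cv2.imwrite("pics/c4.png",cv2.resize(np.hstack([i0,i1]),None,fx=3.5,fy=3.5,interpolation=cv2.INTER_CUBIC))
E
```

```text
[446.  107.2] [447.3 102.8] [array([449.4, 107. ]), array([445.2,  99. ])]
```

View pics/c4.png

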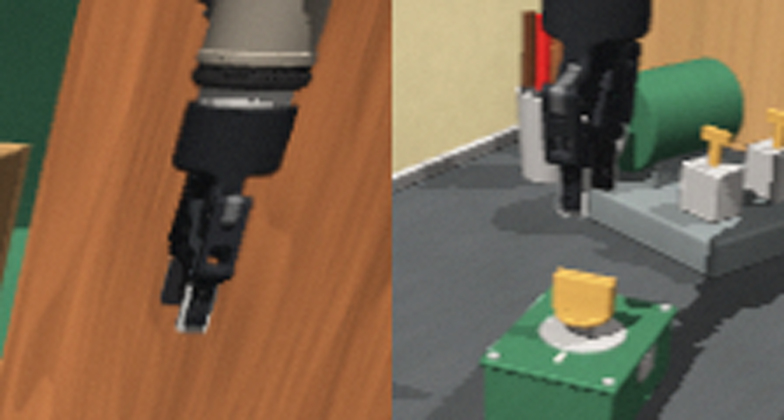

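Side view shows the fingertip at about (279,141), where the reported pose predicts (279,152). That would put the tip higher than the pose says, so I'll go down carefully and compare again.

Request:
apply_moves:
  rows:
    - [0, 0, 0.05, 0, 0, 0]
    - [0, 0, 0.1, 0, 0, 0]
    - [0, 0, 0.16, 0, 0, 0]
    - [0, 0, 0.16, 0, 0, 0]
    - [0, 0, 0.16, 0, 0, 0]

```text
clock: 3.45
tcp_pos: [0.5179, -0.1825, 0.085]
orientation: [-3.118, -0.38, 0.0]
contact_force: [-0.7, -0.1, 0.2]
grip_width: 0.0513
gripper_force: 0.0
```

```bash
python3 - <<'E'
from h import *
o=r.get_obs();print(o["joints"].round(3),o["tcp_pos"],o["orientation"],o["contact_force"])
s=r.grab_frame("side");t=r.grab_frame("top")
k=np.hstack([s["pixels"][110:210,230:330],t["pixels"][110:210,280:380]])[:,:,::-1]
cv2.imwrite("pics/c5.png",cv2.resize(k,None,fx=4,fy=4,interpolation=cv2.INTER_CUBIC))
E
```

```text
[ 0.372  0.41  -0.182  1.946  0.101  0.795 -1.195] [ 0.51788411 -0.18251354  0.08501779] [-3.11838388e+00 -3.80340986e-01  1.65555348e-04] [-0.66216722 -0.07710662  0.17256422]
```

View pics/c5.png

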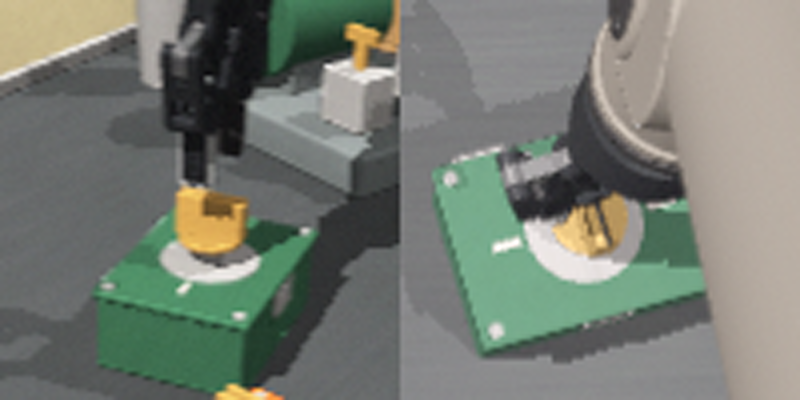

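Side view: the near fingertip at crop (200,188) only just reaches the wing's top edge. By the reported pose it should be near y=230, so the tips really sit about 25 mm higher. The gap between cover and tips allows another 20 mm even if the report is right.

Request:
apply_moves:
  rows:
    - [0, 0, 0.03, 0, 0, 0]
    - [0, 0, 0.06, 0, 0, 0]
    - [0, 0, 0.08, 0, 0, 0]
    - [0, 0, 0.08, 0, 0, 0]

```text
clock: 4.05
tcp_pos: [0.5173, -0.1824, 0.0645]
orientation: [-3.118, -0.38, 0.002]
contact_force: [0.2, -0.6, -0.1]
grip_width: 0.0515
gripper_force: 0.0
```

```bash
python3 - <<'E'
from h import *
o=r.get_obs();print(o["tcp_pos"],o["contact_force"])
s=r.grab_frame("side")
k=s["pixels"][130:200,250:330][:,:,::-1]
cv2.imwrite("pics/c6.png",cv2.resize(k,None,fx=8,fy=8,interpolation=cv2.INTER_CUBIC))
E
```

```text
[ 0.51732154 -0.18239975  0.06449167] [ 0.19013346 -0.55603878 -0.07626058]
```

View pics/c6.png

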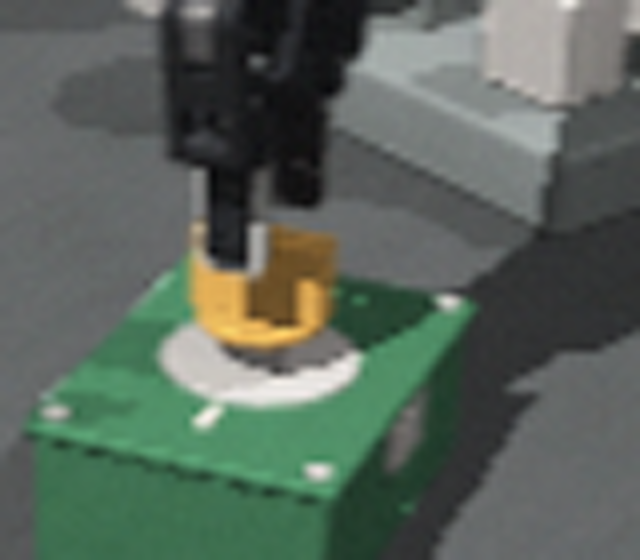

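Side crop: the near fingertip (230,272) is in front of the wing, and the far tip (297,205) is behind it. Their midpoint is close to the wing's top (265,232), so the tips are about 3 mm below the wing top and laterally centred. I'll go down about 14 mm more and close.

Request:
apply_moves:
  rows:
    - [0, 0, 0.02, 0, 0, 0]
    - [0, 0, 0.04, 0, 0, 0]
    - [0, 0, 0.055, 0, 0, 0]
    - [0, 0, 0.055, 0, 0, 0]

```text
clock: 4.6
tcp_pos: [0.5175, -0.1825, 0.051]
orientation: [-3.118, -0.38, 0.001]
contact_force: [-0.1, -0.2, 0.1]
grip_width: 0.0514
gripper_force: 0.0
```

Request:
apply_moves:
  rows:
    - [0, 0, 0, 0, 0, 0]
    - [0, 0, 0, 0, 0, 0]
    - [0, 0, 0, 0, 0, 0]
    - [0, 0, 0, 0, 0, 0]
    - [0, 0, 0, 0, 0, 0]
  claw: 0
  newtons: 30

```text
clock: 5.22
tcp_pos: [0.518, -0.1827, 0.0516]
orientation: [3.118, 0.38, 0.001]
contact_force: [-0.7, 0.3, 3.0]
grip_width: 0.0136
gripper_force: 33.6
```

```bash
python3 - <<'E'
from h import *
o=r.get_obs();print(o["tcp_pos"],o["contact_force"],o["grip_width"],o["gripper_force"],o["joints"].round(3))
s=r.grab_frame("side")
k=s["pixels"][130:200,250:330][:,:,::-1]
cv2.imwrite("pics/c7.png",cv2.resize(k,None,fx=8,fy=8,interpolation=cv2.INTER_CUBIC))
E
```

```text
[ 0.51798963 -0.18268254  0.05162756] [-0.69696594  0.33228193  2.95701879] 0.01361820007622165 33.57885718345642 [ 0.365  0.458 -0.175  1.967  0.117  0.726 -1.208]
```

View pics/c7.png

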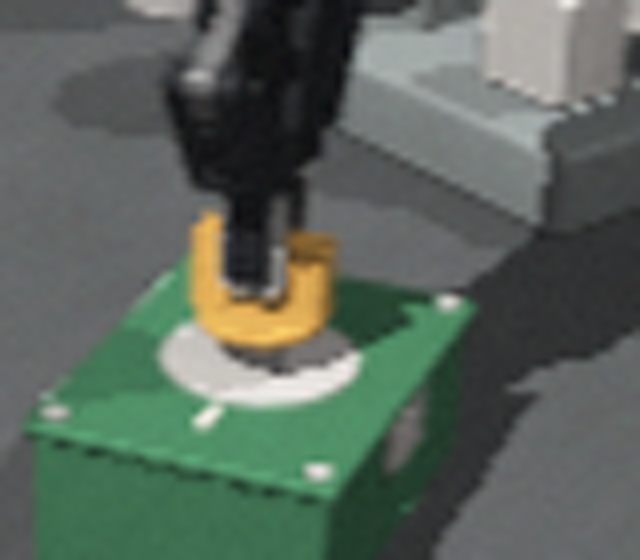

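The wing is pinched (13.6 mm) with the fingertip at crop (255,295), about 20 mm down the wing. Press next.

Request:
apply_moves:
  rows:
    - [0, 0, 0, 0, 0, 0]
    - [0, 0, 0.015, 0, 0, 0]
    - [0, 0, 0.03, 0, 0, 0]
    - [0, 0, 0.047, 0, 0, 0]
    - [0, 0, 0.047, 0, 0, 0]
  newtons: 80

```text
clock: 5.9
tcp_pos: [0.518, -0.1827, 0.04]
orientation: [3.118, 0.38, 0.001]
contact_force: [-2.2, 0.2, 9.3]
grip_width: 0.0118
gripper_force: 83.9
```

Request:
apply_moves:
  rows:
    - [0, 0, 0, 0, 0, 0]
    - [0, 0, 0, 0, 0, 0]

```text
clock: 6.15
tcp_pos: [0.5181, -0.1827, 0.0402]
orientation: [3.118, 0.38, 0.001]
contact_force: [-1.8, -0.3, 8.6]
grip_width: 0.0121
gripper_force: 83.9
```

Request:
apply_moves:
  rows:
    - [0, 0, 0.005, 0, 0, 0]
    - [0, 0, 0.005, 0, 0, 0.1]
    - [0, 0, 0.005, 0, 0, 0.2]
    - [0, 0, 0.005, 0, 0, 0.3]
    - [0, 0, 0.005, 0, 0, 0.3]

```text
clock: 6.78
tcp_pos: [0.5181, -0.1829, 0.0391]
orientation: [3.12, -0.361, 0.001]
contact_force: [-2.3, -1.0, 9.3]
grip_width: 0.0116
gripper_force: 84.0
```

Request:
apply_moves:
  rows:
    - [0, 0, 0, 0, 0, 0.1]
    - [0, 0, 0, 0, 0, 0.2]
    - [0, 0, 0, 0, 0, 0.3]
    - [0, 0, 0, 0, 0, 0.35]
    - [0, 0, 0, 0, 0, 0.35]

```text
clock: 7.4
tcp_pos: [0.518, -0.1831, 0.039]
orientation: [2.906, -1.193, 0.001]
contact_force: [-2.2, -0.8, 8.3]
grip_width: 0.0118
gripper_force: 83.9
```

Request:
apply_moves:
  rows:
    - [0, 0, 0, 0, 0, 0.1]
    - [0, 0, 0, 0, 0, 0.2]
    - [0, 0, 0, 0, 0, 0.3]
    - [0, 0, 0, 0, 0, 0.35]
    - [0, 0, 0, 0, 0, 0.35]

```text
clock: 8.02
tcp_pos: [0.5178, -0.1832, 0.0389]
orientation: [2.472, -1.937, 0.001]
contact_force: [-3.0, -0.8, 8.8]
grip_width: 0.0121
gripper_force: 83.9
```

```bash
python3 - <<'E'
from h import *
o=r.get_obs();print(o["tcp_pos"],o["orientation"],o["contact_force"],o["moment"],o["joints"].round(3))
x=R.from_rotvec(o["orientation"]).as_matrix()[:,0];print(np.degrees(np.arctan2(x[1],x[0])))
s=r.grab_frame("side")
k=s["pixels"][130:200,250:330][:,:,::-1]
cv2.imwrite("pics/c8.png",cv2.resize(k,None,fx=8,fy=8,interpolation=cv2.INTER_CUBIC))
E
```

```text
[ 0.5178108  -0.18320716  0.0389309 ] [ 2.47238961e+00 -1.93748623e+00  1.14428185e-03] [-2.99378686 -0.82666419  8.75471714] [-0.30327732  0.58505339 -0.03381001] [ 0.047  0.48   0.228  1.996 -0.165  0.683 -2.523]
-76.16799591439013
```

Request:
apply_moves:
  rows:
    - [0, 0, -0.01, 0, 0, 0]
    - [0, 0, -0.02, 0, 0, 0]
    - [0, 0, -0.024, 0, 0, 0]
    - [0, 0, -0.024, 0, 0, 0]

```text
clock: 8.57
tcp_pos: [0.5178, -0.1832, 0.0448]
orientation: [2.473, -1.937, 0.001]
contact_force: [-2.0, -1.7, 6.6]
grip_width: 0.0119
gripper_force: 83.8
```

Request:
apply_moves:
  rows:
    - [0, 0, 0, 0, 0, 0]
    - [0, 0, 0, 0, 0, 0]
    - [0, 0, 0, 0, 0, 0]
    - [0, 0, 0, 0, 0, 0]
  claw: 0.6

```text
clock: 9.07
tcp_pos: [0.5177, -0.1824, 0.0442]
orientation: [2.474, -1.936, -0.0]
contact_force: [0.3, -0.2, -0.3]
grip_width: 0.0512
gripper_force: 0.0
```

Request:
apply_moves:
  rows:
    - [0, 0, -0.1, 0, 0, 0]
    - [0, 0, -0.2, 0, 0, 0]
    - [0, 0, -0.4, 0, 0, 0]
    - [0, 0, -0.6, 0, 0, 0]
    - [0, 0, -0.6, 0, 0, 0]

```text
clock: 9.7
tcp_pos: [0.5205, -0.1834, 0.1985]
orientation: [-2.471, 1.934, -0.011]
contact_force: [0.7, 0.6, -0.3]
grip_width: 0.0515
gripper_force: 0.0
```

```bash
python3 - <<'E'
from h import *
s=r.grab_frame("side");t=r.grab_frame("top")
A=cv2.imread("pics/side0.png")[:,:,::-1]
k=np.hstack([s["pixels"][130:210,245:325],A[130:210,245:325],t["pixels"][125:205,285:365]])[:,:,::-1]
cv2.imwrite("pics/c9.png",cv2.resize(k,None,fx=3.3,fy=3.3,interpolation=cv2.INTER_CUBIC))
E
```

```text
(no output)
```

View pics/c9.png

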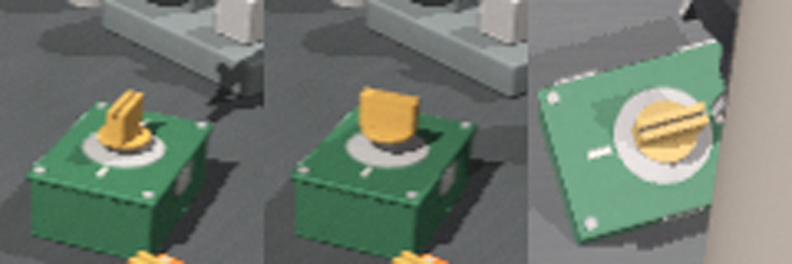

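The wing now points at the white marks (slot from (640,130) to (705,112) in the top crop) and sits slightly lower than at the start. The gripper is clear.

```bash
python3 -c "
from bench import r
print(r.hand_in())"
```

```text
the job is handed in; nothing more can be done
None
```

I pressed the green stud, turned it 90° clockwise and let go of it. In the last pictures it points at the white marks and sits lower than at the start. I left the grey stud alone and handed the job in at about 10 s, but got no verdict back.

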